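# Stand the kit case on its heavy end

## Robot

A 7-joint arm with a two-finger parallel gripper is mounted at the origin on a cart in front of the work surface, level with it; the furniture and walls round the work are solid. World frame = base frame: x ahead of the robot, y to its left, z up, the work surface at z = 0. Lengths are in m, angles in rad, forces in N, time in s.
With the tool pointing down it reaches from about 0.4 to 0.875 m from the base axis. Payload 19.3 kg.
Tool frame: the origin (TCP) lies midway between the tips of the shut fingers; the grasp point (between the pads) lies 19 mm behind it (bot.pinch_z is the distance from the TCP to the grasp point, in m); z points along the fingers, y is the line along which they close (so a half turn about z gives the same grasp; the last joint's range is limited). The gripper opens to 85 mm and grips with 20 to 120 N. Pads are 22 mm wide; open, the fingers measure 114 mm over their backs; the gripper's body (76 mm by 85 mm) begins 54 mm behind the grasp point. The pads swing forward as they close: fully open they stand 13 mm farther back than shut.
Start: joints at [1.117, 0.521, -0.036, 1.599, 0.021, 1.021, -0.113], TCP at [0.234, -0.58, 0.231] pointing down, gripper open.
Joint ranges: [-2.91, 2.91], [-0.3, 2.13], [-1.5, 1.42], [0.17, 2.43], [-1.26, 4.41], [0.16, 1.93], [-2.52, 2.52]. Speed limits (rad/s): [1.89, 1.89, 2.39, 2.39, 3.01, 3.01, 3.01].

## Interface

Orientations are given as [roll, pitch, yaw] about the fixed x, y, z axes, in that order (R = Rz(yaw) Ry(pitch) Rx(roll)).
In Python, from workcell import observe, viewer, bot gives the robot as it stands. The module is installed in compiled form; this text tells all that it offers.
- The arm moves only by the tool play_rows, never from a script. Its argument "motion" is a list of rows, each a list of 7 numbers: the shift along the tool's x, y, z in cm, then the turn, a rotation vector about the tool's x, y, z in rad, then the opening, from -1 (shut) to 1 (fully open), so that 0 is half open. A call has exactly 5 rows; each row is the pose to reach, as a shift and turn from the pose commanded when the call began, along the tool's axes at that moment; what a row does not reach only later rows make up. A row lasts 1/10 s, in which the tool goes at most 50 mm and 8.59 degrees, less where a joint would pass 70% of its speed; a pose out of reach is approached as far as the arm can. A call with a gripper value outside its range is refused whole. The fingers move at their own pace and stop on an object; "squeeze" is the grip in N (left out, the last holds). Time passes only in rows, so rows that repeat a pose let the fingers close, or fill a call up. It gives the time, the measured TCP pose, the force, the opening and the grip force at its end, in the units of the state.
- observe(): the state, without advancing time (a new reading comes with each control period).
- viewer.grab_frame(name): name is "side" or "top" or "wrist"; returns (picture, depth): 384x512x3 uint8, red, green, blue; 384x512 float32, m along the optical axis (not along the pixel's ray), 0 where there is no reading.
- viewer.camera_info(name): a dict with "fx", "fy", "cx", "cy" (pixels), "R" (3x3) and "t" (3): a world point X has camera coordinates R X + t. Camera axes: x right, y down, z forward; pixel columns grow to the right and rows downward; lengths in m; the calibration is good to about 2 mm. A picture is of the moment at which its call begins: read the wrist's pose just before it. camera_info takes no time and is no camera call; for the wrist camera it gives the pose at the moment of the call.
- bot.job_done(): hands the job in; it is judged then, once.
The state is a dict: "clock": time; "qpos": joint angles; "qd": joint speeds; "joint_efforts": joint torques, N m; "position": TCP position; "tool_rot": TCP orientation; "force": force on the tool from outside, world axes, zero at the start; "moment": the same for the moment, N m; "grip_width": finger opening in m; "finger_force": force on a finger pad.
Only numpy, scipy, OpenCV 4.12 (cv2) and the standard library are available. Lean on these libraries where they do the work, as an engineer would, in place of code of your own. Each camera call takes 0.05 s, during which the arm holds its last target. There are 200 camera calls.

## Task

The closed kit case lying on the bench is packed heavy at one end, and the two ends look alike. Lift it clear of the bench by its swinging handle to see from the tilt which end is heavy, then stand it upright with the heavy end down on the floor of the shallow square tray and let go. Never drop the case or let it topple, and leave the other things where they are.

Things in the scene. Friction and masses are not known exactly. Their poses are not given: they have to be found in the camera images.
- case_mid (a point): Centre of the closed plywood kit case with steel corner caps: 150 mm long (its x axis), 46 mm wide (its y axis), 50 mm high (its z axis, up while it lies as found), about 0.4 kg in all. It lies flat, so this point is 25 mm above the bench. Rigid; flat sides and ends; the two ends look alike and one is about 0.2 kg heavier than the other. It may be gripped across its 46 mm width anywhere farther than 20 mm from the middle of its length.
- case_end_1 (a point): Centre of the case's end face at its +x end. Either end may be the heavy one, differently each time.
- case_end_2 (a point): Centre of the case's end face at its -x end. Either end may be the heavy one, differently each time.
- case: The same kit case as a whole, handle included: origin at the centre of its underside, axes as case_mid.
- case_core: Fixed block inside the middle of the case, out of sight, between the two packed compartments; its origin is the centre of the case, its axes are the case's. What is packed in the upper end rests on it when the case stands on end.
- case_handle: Steel handle that bridges the case across its width at mid-length; its origin is on the hinge line (along y), 38 mm above the case's underside, and its z axis points to the bar. It swings 0.35 rad (20 degrees) either way along the case's length and a weak spring stands it upright; hung by it, the case tips until the handle meets its stop, heavy end lower. Arms 6 mm thick, 58 mm apart (centres), beside the case.
- handle_bar (a point): Middle of the handle's bar: a 40 mm long, 11 mm thick black grip, parallel to the case's width, 92 mm above the case's underside while the handle stands upright (36 mm free height between the case's top and the grip).
- tray_in (a point): Centre of the inner floor of the shallow square wooden tray: outside 130 x 130 mm, 30 mm high, walls 6 mm thick, fixed to the bench. Its z is up; this point is at the height of the inner floor.
- ply_bundle: Obstacle, fixed: bundle of boards standing on edge between the case and the tray side of the bench; 600 mm long (its y axis), 85 mm thick (its x axis), 98 mm high; origin under its centre. Carry the case over it.
- masking_roll: Bystander: roll of masking tape lying flat, 96 mm across, 24 mm high; origin under its centre.
- hinge_b: Bystander: flat steel butt hinge, 61 x 63 x 6 mm; origin under its centre.
- pencil: Bystander: flat carpenter's pencil, 168 x 12 x 10 mm; origin under its centre.
- sanding_block: Bystander: cork sanding block, 63 x 113 x 34 mm; origin under its centre.
- wood_block: Bystander: small wood offcut, 30 x 60 x 30 mm; origin under its centre.
- wax_tin: Bystander: low round tin, 73 mm across, 26 mm high; origin under its centre.

How it is judged:
On the way:
1. the case is held up by its handle, both ends clear of the bench (height (world z) of each of case_end_1, case_end_2 above 0.04 m and contact force between the fingers and case_handle above 1 N), for 0.2 s.
At the end, for the whole second after the job is handed in: The case stands upright (within about 6 degrees) on the inner floor of the tray, its middle within 50 mm of the tray's centre and 70 to 80 mm above that floor, heavy end down: the load on the inner core block (what the upper end holds) is under 1 N (angle between the x axis of case_mid and the z axis of tray_in, either way round below 0.1 rad and horizontal distance between case_mid and tray_in below 0.05 m and z of case_mid in the frame of tray_in between 0.07 and 0.08 m and contact force between case_core and anything else below 1 N); the robot touches nothing.
It fails at once if the case falls or topples (faster than 0.6 m/s while no finger touches it) (linear speed of case above 0.6 m/s and contact force between the fingers and case below 0.05 N).
It fails at once if a bystander is moved by more than 30 mm (distance of any of masking_roll, hinge_b, pencil, sanding_block, wood_block, wax_tin from where it was at the start of the episode above 0.03 m).
It also fails if it takes over 53 s, if anything falls off the work surface, if the arm or the gripper's body presses on something with over 40 N, if the wrist force passes 120 N, or if a joint passes its speed limit or range.

## Working session

There is one attempt and no reset: what is moved stays moved. The work goes in short steps, Python scripts to look and compute and a tool call to move; the robot and the scene stay as the last step left them, time stands still between calls to the robot, and variables do not carry over. Pictures are saved under pics/ and viewed, at most 10 in all, crops included, and the job is handed in when it is done.

Besides the shell and the picture viewer there is one more tool, called after "Call:" as name(argument=value, ...), one argument or row to a line, values as JSON. play_rows: Moves the arm, as the interface text tells. Its arguments: {"type":"object","properties":{"motion":{"type":"array"},"squeeze":{"type":"number"}},"required":["motion"]}

```bash
mkdir -p pics; python3 - <<'E'
from workcell import observe, viewer, bot
import cv2,numpy as np
s=observe();print({k:np.round(v,3) for k,v in s.items()},bot.pinch_z)
for n in("top","side"):
    p,d=viewer.grab_frame(n);np.savez(f"pics/{n}0.npz",p=p,d=d)
    cv2.imwrite(f"pics/{n}0.png",p[:,:,::-1]);c=viewer.camera_info(n);print(n,{k:np.round(v,3).tolist() for k,v in c.items()})
E
```

```text
{'clock': np.float64(0.0), 'qpos': array([ 1.117,  0.522, -0.036,  1.6  ,  0.021,  1.021, -0.113]), 'qd': array([ 0.   ,  0.002,  0.   , -0.001,  0.   , -0.   , -0.001]), 'joint_efforts': array([-0.0000e+00, -9.2712e+01,  1.9800e+00, -3.6995e+01,  1.8000e-02,
        8.0000e-03, -0.0000e+00]), 'position': array([ 0.234, -0.579,  0.231]), 'tool_rot': array([-3.14 ,  0.   ,  0.384]), 'force': array([ 1.154,  0.45 , -0.003]), 'moment': array([-0.044,  0.018,  0.055]), 'finger_force': np.float64(0.0), 'grip_width': np.float64(0.086)} 0.0187
top {'fx': 420.306, 'fy': 420.306, 'cx': 254.653, 'cy': 187.952, 'R': [[-0.016, -1.0, -0.026], [-0.981, 0.021, -0.195], [0.196, 0.022, -0.98]], 't': [0.015, 0.586, 0.917]}
side {'fx': 367.076, 'fy': 367.076, 'cx': 258.014, 'cy': 193.217, 'R': [[-0.967, -0.253, -0.015], [-0.161, 0.661, -0.733], [0.196, -0.707, -0.68]], 't': [0.557, 0.139, 0.812]}
```

View pics/top0.png

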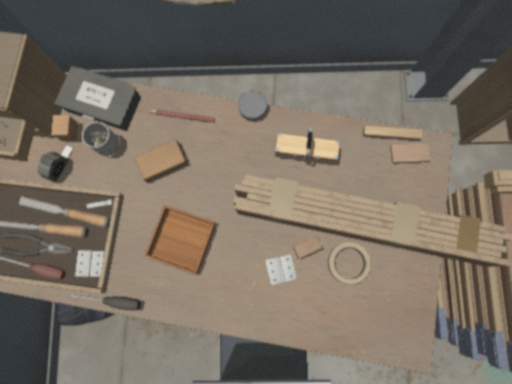

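View pics/side0.png

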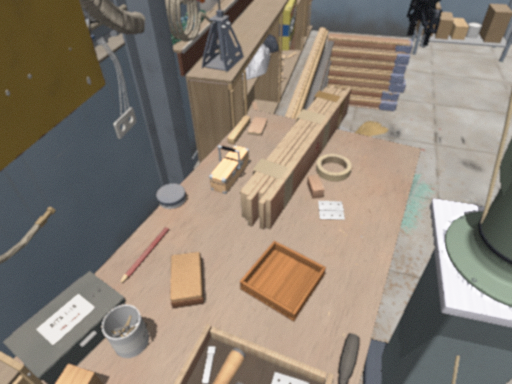

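The top view shows the case at about (307,148) with its handle near (310,145). The tray is at (181,240), the ply bundle runs from (240,195) to (505,245), and the sanding block is at (162,160). The side view agrees, with the case at (230,168) and the tray at (283,279).

```bash
cat > h.py <<'E'
import numpy as np,cv2
from workcell import observe,viewer,bot
def cloud(d,c):
    v,u=np.mgrid[:384,:512];P=np.stack([(u-c["cx"])/c["fx"]*d,(v-c["cy"])/c["fy"]*d,d],-1)-np.array(c["t"])
    P=P@np.array(c["R"]);P[d==0]=np.nan;return P
def rect(xy):
    return cv2.minAreaRect(np.float32(xy)*1000)
E
python3 - <<'E'
from h import *
for n,boxes in (("top",{"case":(265,345,120,170,.04,.06),"handle":(265,345,115,175,.075,.13),"tray":(140,222,200,280,.022,.04),"trayfl":(160,200,220,260,-.02,.02),"ply":(230,512,170,270,.08,.12),"sand":(130,192,135,185,.025,.045),"bench":(200,240,250,300,-.02,.02)}),("side",{"case":(205,255,140,195,.04,.06),"handle":(205,255,135,195,.075,.13),"tray":(235,330,235,320,.022,.04),"trayfl":(265,300,265,290,-.02,.02),"ply":(235,355,80,225,.08,.12)})):
    d=np.load(f"pics/{n}0.npz")["d"];P=cloud(d,viewer.camera_info(n))
    for k,(a,b,e,f,lo,hi) in boxes.items():
        q=P[e:f,a:b].reshape(-1,3);q=q[(q[:,2]>lo)&(q[:,2]<hi)]
        print(n,k,len(q),np.round(np.median(q,0),3) if len(q) else '', [np.round(x,2) for x in rect(q[:,:2])] if len(q)>5 else '')
        if k in("handle",):print(np.round(q[::max(1,len(q)//12)],3).tolist())
E
```

```text
top case 1141 [ 0.687 -0.117  0.048] [array([ 687.64, -121.51]), array([150.06,  62.37]), np.float64(79.37)]
top handle 112 [ 0.688 -0.122  0.094] [array([ 688.64, -122.01]), array([10.8 , 62.76]), np.float64(80.42)]
[[0.719, -0.126, 0.093], [0.713, -0.126, 0.09], [0.706, -0.127, 0.097], [0.7, -0.125, 0.099], [0.696, -0.122, 0.098], [0.692, -0.12, 0.097], [0.688, -0.118, 0.093], [0.686, -0.127, 0.091], [0.68, -0.124, 0.094], [0.675, -0.122, 0.096], [0.67, -0.119, 0.099], [0.667, -0.119, 0.091], [0.658, -0.117, 0.089]]
top tray 588 [0.473 0.185 0.028] [array([475.62, 184.71]), array([130.82, 129.96]), np.float64(70.03)]
top trayfl 1589 [0.475 0.188 0.004] [array([475.08, 188.04]), array([97.37, 94.21]), np.float64(89.33)]
top ply 10429 [ 0.507 -0.26   0.09 ] [array([ 511.36, -247.5 ]), array([611.21,  89.89]), np.float64(76.94)]
top sand 1120 [0.668 0.235 0.032] [array([669.5 , 235.25]), array([ 63.07, 109.62]), np.float64(23.49)]
top bench 1962 [ 0.39   0.091 -0.002] [array([391.18,  92.52]), array([ 94.02, 114.28]), np.float64(89.21)]
side case 619 [ 0.685 -0.106  0.047] [array([ 686.04, -117.75]), array([151.28,  63.  ]), np.float64(87.07)]
side handle 283 [ 0.599 -0.006  0.088] [array([633.89, -53.67]), array([ 55.54, 211.37]), np.float64(35.35)]
[[0.717, -0.124, 0.091], [0.703, -0.117, 0.092], [0.677, -0.115, 0.095], [0.684, -0.115, 0.087], [0.659, -0.113, 0.077], [0.591, -0.026, 0.086], [0.587, -0.011, 0.086], [0.594, -0.001, 0.084], [0.587, 0.009, 0.088], [0.587, 0.015, 0.087], [0.596, 0.026, 0.089], [0.577, 0.028, 0.091], [0.589, 0.035, 0.089]]
side tray 801 [0.469 0.199 0.027] [array([472.27, 186.88]), array([131.25, 130.35]), np.float64(69.98)]
side trayfl 868 [0.476 0.179 0.004] [array([475.98, 177.77]), array([73.89, 62.49]), np.float64(13.41)]
side ply 4109 [ 0.52  -0.16   0.089] [array([ 546.96, -254.8 ]), array([615.14, 171.45]), np.float64(76.9)]
```

```bash
cat >> h.py <<'E'
from scipy.spatial.transform import Rotation as Ro
def cur():
    s=observe();return np.array(s["position"]),Ro.from_euler('xyz',s["tool_rot"])
def go(p,zdir=None,ydir=None,R=None):
    """shift (cm) and rotvec in tool axes to bring the TCP to p with given tool z, y"""
    c,R0=cur()
    if R is None:
        z=np.array(zdir)/np.linalg.norm(zdir);y=np.array(ydir)-np.dot(ydir,z)*z;y/=np.linalg.norm(y)
        Rs=[Ro.from_matrix(np.c_[np.cross(k*y,z),k*y,z]) for k in(1,-1)]
        R=min(Rs,key=lambda r:(R0.inv()*r).magnitude())
    print("pos",c.round(4),"shift",(R0.inv().apply(np.array(p)-c)*100).round(2),"rv",(R0.inv()*R).as_rotvec().round(3))
U=np.array([np.cos(np.radians(80)),np.sin(np.radians(80)),0]) # case long axis, towards +y
M=np.array([.687,-.120,0])
E
python3 -c "
from h import *
go([.687,-.120,.2],[0,0,-1],U)"
```

```text
pos [ 0.2339 -0.5793  0.2308] shift [ 59.21 -25.62   3.1 ] rv [-0.001  0.     0.558]
```

Call:
play_rows(
  motion=[
    [4.5,-1.9,0,0,0,0.05,1],
    [9,-3.9,0,0,0,0.1,1],
    [13.5,-5.8,0,0,0,0.15,1],
    [18,-7.8,0,0,0,0.2,1],
    [22.5,-9.7,0,0,0,0.25,1],
  ],
)

```text
clock: 0.6
position: [0.4073, -0.4036, 0.2312]
tool_rot: [-3.141, 0.0, 0.132]
force: [0.4, -1.8, -1.2]
grip_width: 0.0853
finger_force: 0.0
```

```bash
python3 -c "
from h import *
go([.687,-.120,.2],[0,0,-1],U)
print(observe()['qpos'].round(2))"
```

```text
pos [ 0.4073 -0.4036  0.2312] shift [ 31.45 -24.45   3.12] rv [-0.     0.     0.306]
[ 0.7   0.44 -0.03  1.74  0.01  0.96 -0.77]
```

Call:
play_rows(
  motion=[
    [3.9,-3.0,0.3,0,0,0.04,1],
    [7.8,-6.1,0.6,0,0,0.08,1],
    [11.7,-9.1,0.9,0,0,0.12,1],
    [15.6,-12.2,1.2,0,0,0.16,1],
    [19.5,-15.2,1.6,0,0,0.2,1],
  ],
)

```text
clock: 1.1
position: [0.5804, -0.2269, 0.2151]
tool_rot: [-3.142, 0.0, -0.068]
force: [1.1, -1.3, -0.0]
grip_width: 0.0853
finger_force: 0.0
```

```bash
python3 -c "
from h import *
go([.687,-.120,.2],[0,0,-1],U)
print(observe()['qpos'].round(2))"
```

```text
pos [ 0.5804 -0.2269  0.2151] shift [  9.91 -11.39   1.51] rv [0.    0.    0.107]
[ 0.29  0.54 -0.02  1.62  0.01  0.99 -1.37]
```

Call:
play_rows(
  motion=[
    [3.3,-3.8,0.5,0,0,0.04,1],
    [6.6,-7.6,1.0,0,0,0.08,1],
    [9.9,-11.4,1.5,0,0,0.107,1],
    [9.9,-11.4,1.5,0,0,0.107,1],
    [9.9,-11.4,1.5,0,0,0.107,1],
  ],
)

```text
clock: 1.6
position: [0.6858, -0.12, 0.1992]
tool_rot: [-3.142, 0.002, -0.171]
force: [-0.6, -0.9, -0.4]
grip_width: 0.0858
finger_force: 0.0
```

```bash
python3 - <<'E'
from h import *
go([.687,-.120,.073],[0,0,-1],U)
print(observe()['qpos'].round(2))
c=viewer.camera_info("wrist");p,d=viewer.grab_frame("wrist");cv2.imwrite("pics/w1.png",p[:,:,::-1])
P=cloud(d,c).reshape(-1,3)
near=np.linalg.norm(P[:,:2]-M[:2],axis=1)<.11
for n,lo,hi in(("top",.042,.056),("bar",.08,.105)):
    q=P[near&(P[:,2]>lo)&(P[:,2]<hi)];print(n,len(q),np.median(q,0).round(4),[np.round(x,1) for x in rect(q[:,:2])])
E
```

```text
pos [ 0.6858 -0.12    0.1992] shift [ 0.14 -0.02 12.62] rv [-0.     0.002  0.004]
[ 0.09  0.67  0.    1.42 -0.    1.05 -1.65]
top 7487 [ 0.6888 -0.1134  0.0504] [array([ 652.1, -113.2]), array([152. , 138.3]), np.float64(77.0)]
bar 1991 [ 0.5969 -0.1136  0.0944] [array([647.5, -91. ]), array([142.5,  80.8]), np.float64(1.9)]
```

View pics/w1.png

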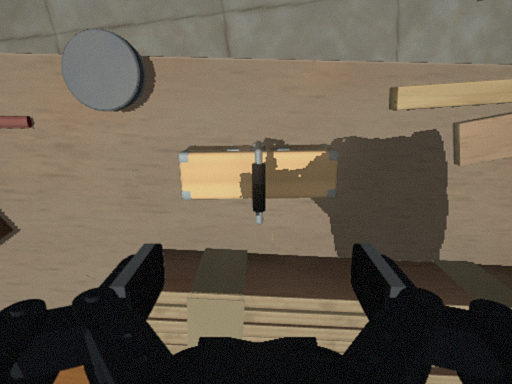

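The wrist view shows the case square to the gripper, columns 180–337. The handle bar is at (259,185), midway between the fingers, so I'll go down onto it.

```bash
python3 - <<'E'
from h import *
c=viewer.camera_info("wrist");p,d=viewer.grab_frame("wrist")
P=cloud(d,c).reshape(-1,3)
near=(np.linalg.norm(P[:,:2]-M[:2],axis=1)<.085)&(P[:,0]>.65)
for n,lo,hi in(("top",.042,.056),("bar",.085,.105)):
    q=P[near&(P[:,2]>lo)&(P[:,2]<hi)];print(n,len(q),np.median(q,0).round(4),[np.round(x,1) for x in rect(q[:,:2])])
E
```

```text
top 6954 [ 0.6906 -0.1267  0.0504] [array([ 692.7, -122. ]), array([150.4,  55.2]), np.float64(80.9)]
bar 836 [ 0.6902 -0.1218  0.0964] [array([ 688.9, -121.3]), array([10.8, 63.1]), np.float64(80.4)]
```

Call:
play_rows(
  motion=[
    [0,0,3,0,0,0,1],
    [0,0,6,0,0,0,1],
    [0,0,9,0,0,0,1],
    [0,0,11,0,0,0,1],
    [0,0,12.6,0,0,0,1],
  ],
)

```text
clock: 2.2
position: [0.6847, -0.1231, 0.0733]
tool_rot: [3.141, 0.001, -0.175]
force: [0.6, -0.5, 0.1]
grip_width: 0.0854
finger_force: 0.0
```

Call:
play_rows(
  motion=[
    [0,0,0,0,0,0,0.5],
    [0,0,0,0,0,0,0],
    [0,0,0,0,0,0,-0.6],
    [0,0,0,0,0,0,-1],
    [0,0,0,0,0,0,-1],
  ],
  squeeze=50,
)

```text
clock: 2.7
position: [0.686, -0.1215, 0.0751]
tool_rot: [-3.142, -0.001, -0.173]
force: [0.6, -1.2, -0.6]
grip_width: 0.012
finger_force: 0.0
```

Call:
play_rows(
  motion=[
    [0,0,0,0,0,0,-1],
    [0,0,-1,0,0,0,-1],
    [0,0,-2,0,0,0,-1],
    [0,0,-3,0,0,0,-1],
    [0,0,-4,0,0,0,-1],
  ],
)

```text
clock: 3.2
position: [0.6857, -0.1216, 0.1154]
tool_rot: [3.142, -0.0, -0.173]
force: [-0.1, -0.1, -5.7]
grip_width: 0.0093
finger_force: 48.8
```

Call:
play_rows(
  motion=[
    [0,0,-1.5,0,0,0,-1],
    [0,0,-3,0,0,0,-1],
    [0,0,-4,0,0,0,-1],
    [0,0,-4,0,0,0,-1],
    [0,0,-4,0,0,0,-1],
  ],
)

```text
clock: 3.7
position: [0.6855, -0.1215, 0.1542]
tool_rot: [-3.142, 0.0, -0.173]
force: [0.3, 0.0, -4.2]
grip_width: 0.0098
finger_force: 48.9
```

Call:
play_rows(
  motion=[
    [0,0,0,0,0,0,-1],
    [0,0,0,0,0,0,-1],
    [0,0,0,0,0,0,-1],
    [0,0,0,0,0,0,-1],
    [0,0,0,0,0,0,-1],
  ],
)

```text
clock: 4.2
position: [0.6856, -0.1215, 0.1542]
tool_rot: [3.142, 0.0, -0.173]
force: [-0.3, -0.1, -4.1]
grip_width: 0.0092
finger_force: 48.9
```

```bash
python3 - <<'E'
from h import *
print(observe()["force"],observe()["moment"],observe()["qpos"].round(2))
p,d=viewer.grab_frame("side");cv2.imwrite("pics/s2.png",cv2.resize(p[100:230,150:320,::-1],None,fx=4,fy=4))
P=cloud(d,viewer.camera_info("side")).reshape(-1,3)
m=(cv2.cvtColor(p,cv2.COLOR_RGB2HSV)[...,1].ravel()>60)
for k in np.arange(-.075,.08,.015):
    a=(P-M)@U; w=(P-M)@np.array([-U[1],U[0],0])
    q=P[m&(abs(a-k)<.006)&(abs(w)<.035)&(P[:,2]>.03)&(P[:,2]<.2)]
    print(round(k,3),len(q),np.percentile(q[:,2],[5,50,95]).round(3) if len(q)>3 else '')
E
```

```text
[-0.25493049 -0.1370908  -4.09426221] [-0.08571093 -0.01929013  0.03633944] [ 0.09  0.71 -0.    1.46  0.    0.97 -1.66]
-0.075 15 [0.105 0.114 0.131]
-0.06 65 [0.104 0.147 0.152]
-0.045 63 [0.098 0.141 0.146]
-0.03 44 [0.091 0.131 0.139]
-0.015 72 [0.089 0.132 0.196]
0.0 94 [0.085 0.126 0.155]
0.015 85 [0.079 0.12  0.171]
0.03 57 [0.072 0.114 0.118]
0.045 42 [0.066 0.089 0.11 ]
0.06 98 [0.058 0.075 0.102]
0.075 30 [0.089 0.096 0.1  ]
```

View pics/s2.png

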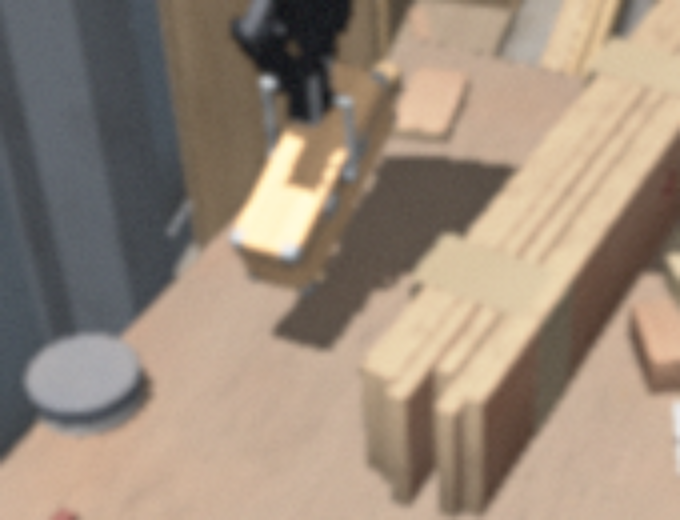

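The side crop shows the case hanging with its near (+y) end lower, around (270,260). Depth agrees: the top falls from 0.15 at the -y end to 0.10 at the +y end, about 20 degrees. So the heavy end is +y, and I'll set the case back down.

Call:
play_rows(
  motion=[
    [0,0,1,0,0,0,-1],
    [0,0,2,0,0,0,-1],
    [0,0,3,0,0,0,-1],
    [0,0,4,0,0,0,-1],
    [0,0,4.8,0,0,0,-1],
  ],
)

```text
clock: 4.75
position: [0.6853, -0.1215, 0.1049]
tool_rot: [3.142, 0.001, -0.173]
force: [0.2, 0.2, -4.0]
grip_width: 0.0091
finger_force: 48.9
```

Call:
play_rows(
  motion=[
    [0,0,0.7,0,0,0,-1],
    [0,0,1.4,0,0,0,-1],
    [0,0,2.1,0,0,0,-1],
    [0,0,2.7,0,0,0,-1],
    [0,0,3.1,0,0,0,-1],
  ],
)

```text
clock: 5.25
position: [0.6856, -0.1215, 0.0749]
tool_rot: [-3.142, 0.0, -0.173]
force: [-5.0, 0.4, 33.1]
grip_width: 0.0092
finger_force: 53.7
```

Call:
play_rows(
  motion=[
    [0,0,0,0,0,0,-1],
    [0,0,0,0,0,0,-0.5],
    [0,0,0,0,0,0,0],
    [0,0,0,0,0,0,0.6],
    [0,0,0,0,0,0,1],
  ],
)

```text
clock: 5.75
position: [0.6857, -0.1214, 0.0754]
tool_rot: [-3.141, -0.0, -0.173]
force: [0.1, 0.1, 0.9]
grip_width: 0.0641
finger_force: 0.0
```

Call:
play_rows(
  motion=[
    [0,0,0,0,0,0,1],
    [0,0,-2,0,0,0,1],
    [0,0,-5,0,0,0,1],
    [0,0,-9,0,0,0,1],
    [0,0,-12,0,0,0,1],
  ],
)

```text
clock: 6.25
position: [0.6859, -0.1216, 0.1976]
tool_rot: [-3.141, -0.001, -0.173]
force: [0.3, 0.2, -0.8]
grip_width: 0.0854
finger_force: 0.0
```

```bash
python3 - <<'E'
from h import *
c=viewer.camera_info("wrist");p,d=viewer.grab_frame("wrist")
P=cloud(d,c).reshape(-1,3)
near=(np.linalg.norm(P[:,:2]-M[:2],axis=1)<.085)&(P[:,0]>.65)
for n,lo,hi in(("top",.042,.056),("bar",.085,.105)):
    q=P[near&(P[:,2]>lo)&(P[:,2]<hi)];print(n,len(q),np.median(q,0).round(4),[np.round(x,1) for x in rect(q[:,:2])])
print(c['R']@[0,0,0],(-c['R'].T@c['t']).round(3))
for th in(30,45):
    t=np.radians(th);zd=U*np.sin(t)-np.array([0,0,np.cos(t)])
    g=M-.052*U+[0,0,.027]
    for back in(.12,0): 
        w=np.array([-U[1],U[0],0]);go(g+(bot.pinch_z-back)*zd,zd,w)
E
```

```text
top 7055 [ 0.6903 -0.1268  0.0504] [array([ 692.7, -123. ]), array([150.6,  55.1]), np.float64(80.2)]
bar 818 [ 0.6904 -0.1226  0.0966] [array([ 688.7, -122.3]), array([ 9.9, 63.1]), np.float64(79.9)]
[0. 0. 0.] [ 0.755 -0.133  0.341]
pos [ 0.6877 -0.1219  0.2025] shift [-0.18 10.1   8.78] rv [ 0.415  0.405 -1.529]
pos [ 0.6877 -0.1219  0.2025] shift [-0.25  4.1  19.17] rv [ 0.415  0.405 -1.529]
pos [ 0.6877 -0.1219  0.2025] shift [-0.19 12.19 10.38] rv [ 0.618  0.608 -1.479]
pos [ 0.6877 -0.1219  0.2025] shift [-0.24  3.71 18.87] rv [ 0.618  0.608 -1.479]
```

Call:
play_rows(
  motion=[
    [0,1,-1,0,0,-0.15,1],
    [0,2,-2,0,0,-0.3,1],
    [0,3,-3,0,0,-0.45,1],
    [0,4,-3,0,0,-0.6,1],
    [0,5,-3,0,0,-0.75,1],
  ],
)

```text
clock: 6.8
position: [0.677, -0.1712, 0.2255]
tool_rot: [3.141, -0.0, 0.583]
force: [-0.3, 0.7, -0.3]
grip_width: 0.0852
finger_force: 0.0
```

Call:
play_rows(
  motion=[
    [0,0,0,0,0,-0.15,1],
    [0,0,0,0,0,-0.3,1],
    [0,0,0,0,0,-0.45,1],
    [0,0,0,0,0,-0.6,1],
    [0,0,0,0,0,-0.75,1],
  ],
)

```text
clock: 7.3
position: [0.677, -0.1708, 0.2251]
tool_rot: [-3.142, -0.0, 1.333]
force: [0.1, -0.5, -0.3]
grip_width: 0.0857
finger_force: 0.0
```

```bash
sed -i 's/^M=.*/M=np.array([.688,-.122,0]);W=np.array([-U[1],U[0],0])/' h.py
cat >> h.py <<'E'
def zd(th):
    t=np.radians(th);return U*np.sin(t)-np.array([0,0,np.cos(t)])
G=M-.052*U+[0,0,.027]
E
python3 - <<'E'
from h import *
print(observe()['qpos'].round(2))
for th in (20,45): go(G+(bot.pinch_z-.12)*zd(th),zd(th),W)
E
```

```text
[ 0.37  0.67 -0.36  1.38  0.24  1.14 -0.25]
pos [ 0.677  -0.1708  0.2251] shift [-3.65  0.47 10.29] rv [ 0.011  0.349 -0.063]
pos [ 0.677  -0.1708  0.2251] shift [-7.34  0.71 12.65] rv [ 0.025  0.785 -0.06 ]
```

Call:
play_rows(
  motion=[
    [-2,0.1,1,0,0.15,-0.02,1],
    [-4,0.3,2,0,0.3,-0.04,1],
    [-6,0.5,4,0.01,0.45,-0.06,1],
    [-7.3,0.7,7,0.02,0.6,-0.06,1],
    [-7.3,0.7,10,0.02,0.75,-0.06,1],
  ],
)

```text
clock: 7.8
position: [0.6661, -0.2473, 0.125]
tool_rot: [3.133, -0.746, 1.389]
force: [0.4, 0.5, -1.7]
grip_width: 0.0859
finger_force: 0.0
```

```bash
python3 - <<'E'
from h import *
print(observe()['qpos'].round(2))
for b in (.08,0): go(G+(bot.pinch_z-b)*zd(45),zd(45),W)
E
```

```text
[ 0.88  1.05 -0.65  1.21 -0.18  1.21  0.35]
pos [ 0.6661 -0.2473  0.125 ] shift [-1.37 -0.09  6.17] rv [ 0.013  0.039 -0.005]
pos [ 0.6661 -0.2473  0.125 ] shift [-1.06 -0.2  14.16] rv [ 0.013  0.039 -0.005]
```

Call:
play_rows(
  motion=[
    [-1.3,-0.1,3,0.01,0.04,0,1],
    [-1.3,-0.1,6,0.01,0.04,0,1],
    [-1.2,-0.2,9,0.01,0.04,0,1],
    [-1.1,-0.2,12,0.01,0.04,0,1],
    [-1.1,-0.2,14,0.01,0.04,0,1],
  ],
)

```text
clock: 8.3
position: [0.6798, -0.156, 0.013]
tool_rot: [-3.134, -0.783, 1.391]
force: [0.2, -1.4, 0.2]
grip_width: 0.0855
finger_force: 0.0
```

```bash
python3 - <<'E'
from h import *
print(observe()['qpos'].round(2),observe()['force'])
go(G+(bot.pinch_z)*zd(45),zd(45),W)
p,d=viewer.grab_frame("top");p2,_=viewer.grab_frame("side")
a=cv2.resize(p[100:200,250:370],(400,333));b=cv2.resize(p2[110:220,180:300],(400,367))[:333]
cv2.imwrite("pics/t3.png",np.hstack([a,b])[:,:,::-1])
E
```

```text
[ 0.81  1.18 -0.66  1.31 -0.17  1.    0.38] [ 0.18680218 -1.41649824  0.20992368]
pos [ 0.6798 -0.156   0.013 ] shift [-0.22  0.22 -0.33] rv [-0.004  0.002 -0.004]
```

View pics/t3.png

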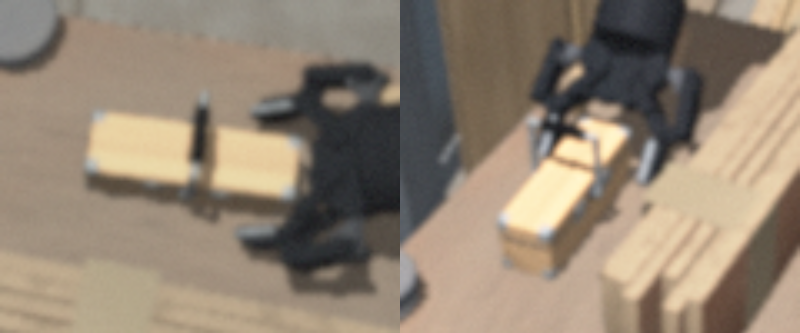

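Call:
play_rows(
  motion=[
    [-0.2,0.2,-0.3,0,0,0,0.4],
    [-0.2,0.2,-0.3,0,0,0,-0.2],
    [-0.2,0.2,-0.3,0,0,0,-0.8],
    [-0.2,0.2,-0.3,0,0,0,-1],
    [-0.2,0.2,-0.3,0,0,0,-1],
  ],
  squeeze=90,
)

```text
clock: 8.9
position: [0.682, -0.1632, 0.0164]
tool_rot: [-3.138, -0.782, 1.391]
force: [-0.5, -4.4, 6.8]
grip_width: 0.0448
finger_force: 92.1
```

Call:
play_rows(
  motion=[
    [0,0,0,0,0,0,-1],
    [0,0,0,0,0,0,-1],
    [0,0,0,0,0,0,-1],
    [0,0,0,0,0,0,-1],
    [0,0,0,0,0,0,-1],
  ],
)

```text
clock: 9.4
position: [0.682, -0.1631, 0.0164]
tool_rot: [-3.138, -0.782, 1.391]
force: [-2.1, -4.0, 5.9]
grip_width: 0.0451
finger_force: 92.1
```

```bash
python3 - <<'E'
from h import *
c,R=cur();print(R.inv().apply([0,0,1]).round(3),R.inv().apply(W).round(3),c,R.as_matrix()[:,2].round(3))
E
```

```text
[ 0.704 -0.003 -0.71 ] [-0.004 -1.     0.   ] [ 0.68202623 -0.16309892  0.01644177] [ 0.122  0.694 -0.71 ]
```

Call:
play_rows(
  motion=[
    [0.7,0,-0.7,0,0,0,-1],
    [1.8,0,-1.8,0,0,0,-1],
    [3.2,0,-3.2,0,0,0,-1],
    [4.6,0,-4.6,0,0,0,-1],
    [6,0,-6,0,0,0,-1],
  ],
)

```text
clock: 9.9
position: [0.6822, -0.1616, 0.1027]
tool_rot: [-3.137, -0.782, 1.392]
force: [-0.1, 0.3, -4.5]
grip_width: 0.0448
finger_force: 92.3
```

Call:
play_rows(
  motion=[
    [1.6,0,-1.6,0,0,0,-1],
    [3.2,0,-3.2,0,0,0,-1],
    [5,0,-5,0,-0.1,0,-1],
    [6.5,0,-6.5,0,-0.2,0,-1],
    [8,0,-8,0,-0.3,0,-1],
  ],
)

```text
clock: 10.4
position: [0.6825, -0.1614, 0.2161]
tool_rot: [-3.138, -0.479, 1.393]
force: [-0.2, 0.6, -5.6]
grip_width: 0.0449
finger_force: 93.0
```

```bash
python3 - <<'E'
from h import *
s=observe();print(s['qpos'].round(2),s['force'],s['moment'])
c=viewer.camera_info("side")
c,R=cur();Z=R.as_matrix()[:,2]
print("tilt",np.degrees(np.arctan2(Z@U,-Z[2])),"grasp",c-bot.pinch_z*Z)
p,d=viewer.grab_frame("side");cv2.imwrite("pics/s4.png",cv2.resize(p[60:240,130:320,::-1],None,fx=3,fy=3))
E
```

```text
[ 0.68  0.79 -0.58  1.32 -0.09  1.15  0.1 ] [-0.19587596  0.62262157 -5.58262523] [-1.2475208   0.24058284 -0.00606556]
tilt 27.42923499578435 grasp [ 0.68100427 -0.1699275   0.23268652]
```

View pics/s4.png

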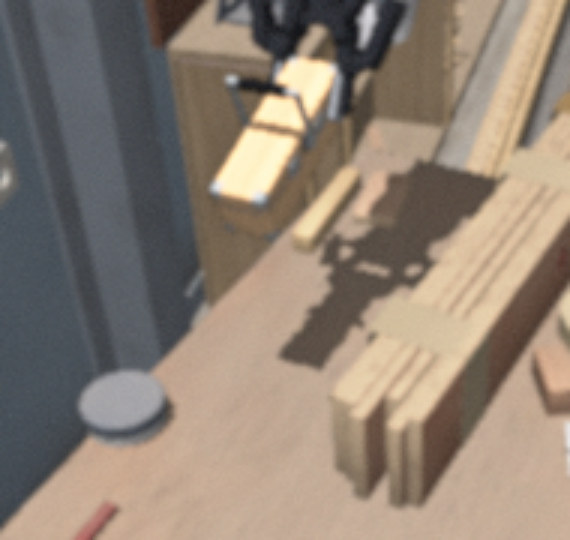

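```bash
cat >> h.py <<'E'
def gg(g,th,U=U):
    t=np.radians(th);z=U*np.sin(t)-np.array([0,0,np.cos(t)]);go(np.array(g)+bot.pinch_z*z,z,[-U[1],U[0],0])
E
python3 - <<'E'
from h import *
gg([.66,-.12,.30],0)
E
```

```text
pos [ 0.6849 -0.1579  0.2223] shift [ 5.64 -3.08 -3.76] rv [ 0.004 -0.474  0.003]
```

Call:
play_rows(
  motion=[
    [1.1,-0.6,-0.8,0,-0.09,0,-1],
    [2.2,-1.2,-1.5,0,-0.19,0,-1],
    [3.4,-1.8,-2.3,0,-0.28,0,-1],
    [4.5,-2.4,-3,0,-0.38,0,-1],
    [5.6,-3,-3.8,0,-0.47,0,-1],
  ],
)

```text
clock: 10.95
position: [0.6584, -0.1234, 0.2749]
tool_rot: [-3.138, -0.01, 1.395]
force: [0.5, -0.3, -5.0]
grip_width: 0.0446
finger_force: 93.5
```

```bash
python3 - <<'E'
from h import *
print(observe()['qpos'].round(2))
gg([.62,-.02,.31],-25)
E
```

```text
[ 0.35  0.58 -0.4   1.4   0.22  1.2  -0.25]
pos [ 0.6584 -0.1234  0.2749] shift [ 8.74 -5.59 -1.71] rv [-0.004 -0.446 -0.   ]
```

Call:
play_rows(
  motion=[
    [1.7,-1.1,-0.4,0,-0.09,0,-1],
    [3.5,-2.2,-0.7,0,-0.18,0,-1],
    [5.2,-3.3,-1,0,-0.27,0,-1],
    [7,-4.5,-1.4,0,-0.36,0,-1],
    [8.7,-5.6,-1.7,0,-0.45,0,-1],
  ],
)

```text
clock: 11.45
position: [0.6181, -0.0276, 0.2927]
tool_rot: [-3.138, 0.439, 1.397]
force: [-0.1, 0.3, -4.6]
grip_width: 0.0449
finger_force: 93.6
```

```bash
python3 - <<'E'
from h import *
print(observe()['qpos'].round(2))
gg([.56,.10,.31],-45)
E
```

```text
[-0.08  0.55 -0.28  1.48  0.53  1.4  -0.68]
pos [ 0.6181 -0.0276  0.2927] shift [ 9.1  -7.95 -4.7 ] rv [-0.003 -0.346  0.001]
```

Call:
play_rows(
  motion=[
    [1.8,-1.6,-0.9,0,-0.07,0,-1],
    [3.6,-3.2,-1.9,0,-0.14,0,-1],
    [5.5,-4.8,-2.8,0,-0.21,0,-1],
    [7.3,-6.4,-3.8,0,-0.28,0,-1],
    [9.1,-8,-4.7,0,-0.35,0,-1],
  ],
)

```text
clock: 11.95
position: [0.5569, 0.0871, 0.2965]
tool_rot: [-3.135, 0.788, 1.4]
force: [-0.2, 0.4, -5.2]
grip_width: 0.0448
finger_force: 93.6
```

```bash
python3 - <<'E'
from h import *
print(observe()['qpos'].round(2))
T=np.array([.474,.186,.25])+.005*U
gg(T,-45)
E
```

```text
[-0.42  0.65 -0.25  1.47  0.64  1.7  -0.98]
pos [0.5569 0.0871 0.2965] shift [ 9.53 -9.86 -1.05] rv [-0.004  0.003  0.002]
```

Call:
play_rows(
  motion=[
    [1.9,-2,-0.2,0,0,0,-1],
    [3.8,-4,-0.4,0,0,0,-1],
    [5.7,-6,-0.6,0,0,0,-1],
    [7.6,-8,-0.8,0,0,0,-1],
    [9.5,-9.9,-1,0,0,0,-1],
  ],
)

```text
clock: 12.45
position: [0.4718, 0.177, 0.236]
tool_rot: [-3.134, 0.786, 1.4]
force: [1.0, -0.8, -4.3]
grip_width: 0.0449
finger_force: 93.7
```

```bash
python3 - <<'E'
from h import *
print(observe()['qpos'].round(2))
T=np.array([.474,.186,.25])+.005*U
gg(T,-45)
p,d=viewer.grab_frame("side");p2,d2=viewer.grab_frame("top")
np.savez("pics/5.npz",s=d,t=d2,sp=p,tp=p2)
cv2.imwrite("pics/5.png",np.hstack([cv2.resize(p[80:330,170:380],(400,476)),cv2.resize(p2[100:338,80:280],(400,476))])[:,:,::-1])
E
```

```text
[-0.56  0.68 -0.31  1.58  0.55  1.65 -1.22]
pos [0.4718 0.177  0.236 ] shift [ 0.01  0.06 -0.13] rv [-0.005  0.     0.003]
```

View pics/5.png

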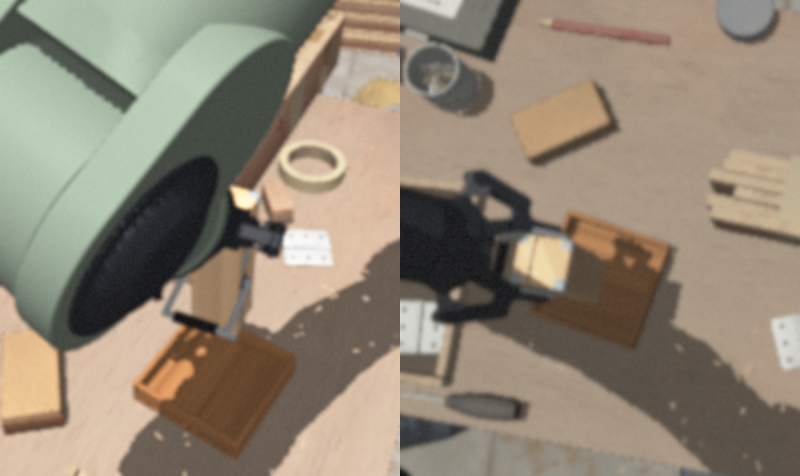

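The case hangs upright over the tray with its heavy end down, its end face visible at (542,262) in the right half. I'll measure the remaining tilt by fitting planes to its faces.

```bash
cat >> h.py <<'E'
def facefit(d,n,box,zr,nref):
    P=cloud(d,viewer.camera_info(n));a,b,e,f=box;q=P[e:f,a:b].reshape(-1,3);q=q[(q[:,2]>zr[0])&(q[:,2]<zr[1])]
    for _ in range(8):
        c=np.median(q,0);v=np.linalg.svd(q-q.mean(0),full_matrices=False)[2][2];r=(q-q.mean(0))@v
        k=abs(r-np.median(r))<max(.003,2*np.median(abs(r)));q=q[k]
    v*=np.sign(v@nref);print(n,len(q),"centre",q.mean(0).round(4),"normal",v.round(3),"ext",np.ptp(q,0).round(3),"along U:",np.round(v@U,3),"W:",np.round(v@W,3));return q
E
python3 - <<'E'
from h import *
z=np.load("pics/5.npz")
facefit(z["s"],"side",(274,297,212,240),(.12,.28),U)
facefit(z["t"],"top",(139,163,219,243),(.25,.33),np.array([0,0,1]))
E
```

```text
side 553 centre [0.4697 0.2115 0.1997] normal [ 0.164  0.986 -0.005] ext [0.038 0.01  0.084] along U: 1.0 W: 0.009
top 561 centre [0.4712 0.1872 0.2656] normal [0.015 0.006 1.   ] ext [0.042 0.044 0.006] along U: 0.008 W: -0.014
```

Call:
play_rows(
  motion=[
    [1.4,0,1.4,0,0,0,-1],
    [2.8,0,2.8,0,0,0,-1],
    [4.2,0,4.2,0,0,0,-1],
    [5.6,0,5.6,0,0,0,-1],
    [6.8,0,6.8,0,0,0,-1],
  ],
)

```text
clock: 13.05
position: [0.4726, 0.1755, 0.1384]
tool_rot: [-3.135, 0.787, 1.4]
force: [0.6, -0.7, -4.7]
grip_width: 0.0451
finger_force: 93.9
```

Call:
play_rows(
  motion=[
    [0.1,0,0.1,0,0,0,-1],
    [0.2,0,0.2,0,0,0,-1],
    [0.3,0,0.3,0,0,0,-1],
    [0.4,0,0.4,0,0,0,-1],
    [0.5,0,0.5,0,0,0,-1],
  ],
)

```text
clock: 13.55
position: [0.4729, 0.1756, 0.1331]
tool_rot: [-3.137, 0.787, 1.399]
force: [-0.5, 0.1, -4.0]
grip_width: 0.045
finger_force: 93.6
```

```bash
python3 - <<'E'
from h import *
s=observe();print(s['qpos'].round(2),s['force'])
T=np.array([.474,.186,.135])+.005*U
gg(T,-45)
p,d=viewer.grab_frame("top")
for y in (0,):
  facefit(d,"top",(139,168,215,260),(.13,.19),np.array([0,0,1]))
E
```

```text
[-0.57  0.82 -0.3   1.63  0.59  1.49 -1.31] [-0.54054     0.08854706 -3.95248308]
pos [0.4729 0.1756 0.1331] shift [ 0.95 -0.07  0.64] rv [-0.003  0.002  0.002]
top 327 centre [0.4644 0.2011 0.1713] normal [-0.143 -0.728  0.671] ext [0.086 0.045 0.043] along U: -0.742 W: 0.015
```

Call:
play_rows(
  motion=[
    [0.1,0,0.1,0,0,0,-1],
    [0.2,0,0.2,0,0,0,-1],
    [0.25,0,0.25,0,0,0,-1],
    [0.3,0,0.3,0,0,0,-1],
    [0.35,0,0.35,0,0,0,-1],
  ],
)

```text
clock: 14.1
position: [0.4727, 0.1755, 0.1277]
tool_rot: [-3.136, 0.788, 1.4]
force: [-0.6, 0.0, -3.7]
grip_width: 0.0451
finger_force: 93.7
```

Call:
play_rows(
  motion=[
    [0.04,0,0.04,0,0,0,-1],
    [0.08,0,0.08,0,0,0,-1],
    [0.12,0,0.12,0,0,0,-1],
    [0.16,0,0.16,0,0,0,-1],
    [0.2,0,0.2,0,0,0,-1],
  ],
)

```text
clock: 14.6
position: [0.4727, 0.1755, 0.1249]
tool_rot: [-3.136, 0.788, 1.4]
force: [-0.6, 0.2, -4.7]
grip_width: 0.0454
finger_force: 93.6
```

Call:
play_rows(
  motion=[
    [0.03,0,0.03,0,0,0,-1],
    [0.06,0,0.06,0,0,0,-1],
    [0.09,0,0.09,0,0,0,-1],
    [0.12,0,0.12,0,0,0,-1],
    [0.15,0,0.15,0,0,0,-1],
  ],
)

```text
clock: 15.1
position: [0.4727, 0.1754, 0.1231]
tool_rot: [-3.136, 0.788, 1.399]
force: [-2.1, 0.7, 4.6]
grip_width: 0.0454
finger_force: 94.2
```

Call:
play_rows(
  motion=[
    [0,0,0,0,0,0,-1],
    [0,0,0,0,0,0,-1],
    [0,0,0,0,0,0,-1],
    [0,0,0,0,0,0,-1],
    [0,0,0,0,0,0,-1],
  ],
  squeeze=20,
)

```text
clock: 15.6
position: [0.4727, 0.1755, 0.1231]
tool_rot: [-3.136, 0.788, 1.399]
force: [-1.6, -0.8, 5.2]
grip_width: 0.0452
finger_force: 94.2
```

Call:
play_rows(
  motion=[
    [0,0,0,0,0,0,0.15],
    [0,0,0,0,0,0,0.25],
    [0,0,0,0,0,0,0.4],
    [0,0,0,0,0,0,0.7],
    [0,0,0,0,0,0,1],
  ],
)

```text
clock: 16.1
position: [0.4727, 0.1755, 0.1228]
tool_rot: [-3.136, 0.788, 1.4]
force: [0.5, 0.4, 0.8]
grip_width: 0.0844
finger_force: 0.0
```

Call:
play_rows(
  motion=[
    [0,0,0,0,0,0,1],
    [0,0,0,0,0,0,1],
    [0,0,-1,0,0,0,1],
    [0,0,-2.5,0,0,0,1],
    [0,0,-4.5,0,0,0,1],
  ],
)

```text
clock: 16.6
position: [0.4785, 0.2077, 0.1556]
tool_rot: [-3.135, 0.788, 1.4]
force: [-0.1, 0.1, 1.1]
grip_width: 0.0854
finger_force: 0.0
```

Call:
play_rows(
  motion=[
    [0,0,-2,0,0,0,1],
    [0,0,-4,0,0,0,1],
    [0,0,-6,0,0,0,1],
    [0,0,-8,0,0,0,1],
    [0,0,-10,0,0,0,1],
  ],
)

```text
clock: 17.1
position: [0.4909, 0.2782, 0.2267]
tool_rot: [-3.136, 0.786, 1.4]
force: [0.4, 0.4, 0.4]
grip_width: 0.0855
finger_force: 0.0
```

```bash
python3 - <<'E'
from h import *
print(observe()['qpos'].round(2))
p,d=viewer.grab_frame("side");p2,d2=viewer.grab_frame("top")
P=cloud(d2,viewer.camera_info("top"))[180:290,120:230].reshape(-1,3);q=P[(abs(P[:,2]-.155)<.012)&(np.hypot(P[:,0]-.474,P[:,1]-.186)<.06)]
if len(q)>20:
  v=np.linalg.svd(q-q.mean(0),full_matrices=False)[2][2];print(len(q),q.mean(0).round(4),v.round(3),np.ptp(q,0).round(3))
cv2.imwrite("pics/6.png",np.hstack([cv2.resize(p[80:330,170:380],(400,476)),cv2.resize(p2[100:338,80:280],(400,476))])[:,:,::-1])
E
```

```text
[-0.67  0.81 -0.31  1.34  0.53  1.77 -1.24]
562 [0.473  0.1812 0.154 ] [-0.003 -0.022  1.   ] [0.052 0.056 0.015]
```

View pics/6.png

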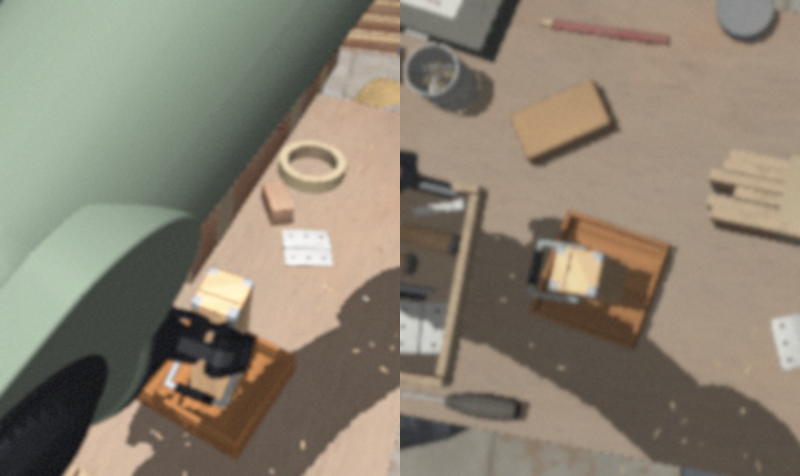

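The case stands upright in the tray, with its top at z = 0.154, about 150 mm above the floor. It is centred within about 5 mm and tilted about 1 degree. The gripper is clear and the bystanders in view haven't visibly moved.

```bash
python3 -c "
from workcell import *
print(bot.job_done())"
```

```text
the job is handed in; nothing more can be done
None
```

The case was lifted by its handle, which showed the +y end to be the heavy one; it now stands heavy end down in the tray, released, about 5 mm off centre and tilted about 1 degree, and the job is handed in, though no verdict came back.

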